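# Stop-button check at the sampler bench

### The arm

A 6-joint arm with a two-finger parallel gripper is mounted at the origin on the work surface. World frame = base frame: x ahead of the robot, y to its left, z up, the work surface at z = 0. Lengths are in m, angles in rad, forces in N, time in s.
With the tool pointing down it reaches from about 0.375 to 0.9 m from the base axis. Payload 3.1 kg.
Tool frame: the origin (TCP) lies on the centre line of the jaws, within the pads' length; the fingertips stand 19 mm ahead of it and the grasp point (between the pads) is the TCP; z points along the fingers, y is the line along which they close (so a half turn about z gives the same grasp; the last joint's range is limited). The gripper opens to 85 mm and grips with 20 to 120 N. Pads are 22 mm wide; open, the fingers measure 114 mm over their backs; the gripper's body (76 mm by 85 mm) begins 54 mm behind the grasp point. The pads swing forward as they close: fully open they stand 13 mm farther back than shut.
Start: joints at [-1.288, 0.527, 1.433, -0, 1.181, -0.178], TCP at [0.278, -0.559, 0.25] pointing down, gripper open.
Joint ranges: [-3.08, 3.08], [-0.75, 2.2], [0.22, 2.44], [-1.43, 4.57], [0, 2.65], [-2.85, 2.85]. Speed limits (rad/s): [2.79, 2.79, 3.14, 3.14, 3.14, 3.14].

### API

Orientations are given as a unit quaternion [x, y, z, w].
In Python, from station import manip gives the robot as it stands.
- The arm moves only by the tool servo_tool, never from a script. Its argument "rows" is a list that holds one entry, the list of rows, each a list of 7 numbers: the turn, a rotation vector about the tool's x, y, z in degrees, then the shift along the tool's x, y, z in m, then the gripper command: -1 is shut, 1 is fully open, values between are in proportion. In form: [[[wx, wy, wz, tx, ty, tz, jaw], ...]]. A call has 1 to 8 rows; each row shifts and turns the commanded pose from where the row before left it, along the tool's axes as they then stand; what a row does not reach is not made up. A row lasts 1/12 s, in which the tool goes at most 41.7 mm and 7.16 degrees, less where a joint would pass 70% of its speed; a pose out of reach is approached as far as the arm can. A call is refused whole if a number of a shift passes 0.0417 or a number of a turn 7.16, either way. A call with a gripper value outside its range is refused whole. The fingers move at their own pace and stop on an object; "squeeze" is the grip in N (left out, the last holds). Time passes only in rows, so rows that do not move let the fingers close. It gives the time, the measured TCP pose, the force, the opening and the grip force at its end, in the units of the state.
- manip.sense(): the state, without advancing time (a new reading comes with each control period).
- manip.snapshot(name): name is "side" or "top" or "wrist"; returns the picture (400x640x3 uint8, blue, green, red); there is no depth.
- manip.camera_info(name): a dict with "K" (3x3 intrinsics, pixels), "camera_from_world" (4x4, takes a point from world to camera coordinates). Camera axes: x right, y down, z forward; pixel columns grow to the right and rows downward; lengths in m; the calibration is good to about 2 mm. A picture is of the moment at which its call begins: read the wrist's pose just before it. camera_info takes no time and is no camera call; for the wrist camera it gives the pose at the moment of the call.
- manip.sign_off(): hands the job in; it is judged then, once.
The state is a dict: "t": time; "q": joint angles; "qd": joint speeds; "tau": joint torques, N m; "tcp_pos": TCP position; "tool_rot": TCP orientation; "force": force on the tool from outside, world axes, zero at the start; "ft_torque": the same for the moment, N m; "finger_gap": opening from 0.0 (shut) to 1.0 (fully open); "gripper_force": force on a finger pad.
Only numpy, scipy, OpenCV 4.12 (cv2) and the standard library are available. Lean on these libraries where they do the work, as an engineer would, in place of code of your own. Each camera call takes 0.05 s, during which the arm holds its last target. There are 200 camera calls.

### The job

Do the daily stop check with your fingertips: push the red mushroom button on the yellow box all the way in so that it latches, then push its fin round clockwise (seen from above) until the latch lets go and the button springs fully back out. Then press the green button all the way in to reset, and let it come back out. Do not press the white button, and leave everything else on the bench standing where it is.

Things in the scene. Friction and masses are not known exactly. Their poses are not given: they have to be found in the camera images.
- stop_top (a point): Centre of the flat level top face of the red mushroom stop button (disc 72 mm across, 14 mm thick); moves and turns with it. 93 mm above the bench when out. Two red fins with white lines on top stand on the face along this frame's +x and -x, from 15 to 35 mm from the centre, 6 mm thick, 16 mm high above the face. Within 15 mm of the centre the face is bare.
- fin_a (a point): Point on the vertical pushing face of the +x fin, 25 mm from the button's axis, 10 mm above the top face. Same axes as stop_top; the face looks to +y: push it towards -y for clockwise. The other side of the fin slopes down at about 45 degrees, meeting the disc 18 mm from the fin's middle.
- fin_b (a point): The same point on the opposite (-x) fin. Same axes; its vertical face looks to -y: push it towards +y for clockwise. Either fin serves.
- stop_press (a joint): How far the mushroom button is pressed, m: 0 = fully out, 0.015 = bottom stop. A spring pushes it out (about 2.5 N when out, rising to 5 N, also in passing the latch). Pressed to the bottom untwisted it latches, and rests at about 0.010 when let go; it then comes out only when twisted.
- stop_twist (a joint): Twist of the mushroom button, rad, growing clockwise seen from above: 0 = rest, 1.15 = end stop. A light spring (under 0.02 N m) turns it back to 0 when let go; latched, it takes a push of 1 to 3 N at the fin. While latched, the latch lets go at about 0.82 rad (47 degrees) and the button rises by itself, also with the finger still at the fin.
- stop_box: Fixed yellow box, 96 x 96 x 60 mm on a 108 mm square foot, with the mushroom button on top; origin at the centre of its underside, z up, turned about z. At rest its x axis is parallel to the fins.
- green_top (a point): Centre of the top of the green reset button (30 mm across, in a black collar 46 mm across), on a fixed grey box 72 x 72 x 45 mm; pressed straight down; top 67 mm above the bench when out, collar top at 57 mm. Moves with the button.
- green (a joint): How far the green button is pressed, m: 0 = out, 0.006 = fully in (about 4 N); it springs back.
- white_top (a point): Centre of the top of the white button, on a box just like the green one; not to be pressed. The green and the white box may stand on either side.
- white (a joint): How far the white button is pressed, m: 0 = out, 0.006 = in.
- clear_vial: Loose clear glass vial with white cap, 28 mm wide, 58 mm tall, upright; origin under its centre. To be left alone.
- amber_vial: Loose amber vial with blue cap, 28 mm wide, 58 mm tall, upright; origin under its centre. To be left alone.
- screwdriver: Loose screwdriver lying on the bench, 160 mm long along its x axis. To be left alone.
- mouse: Loose black computer mouse, 105 x 60 x 31 mm; origin under its centre. To be left alone.
- vial_rack: Loose blue vial rack, 100 x 190 x 35 mm; origin under its centre. To be left alone.
- amber_bottle: Loose amber bottle, 86 mm wide, 180 mm tall; origin under its centre. To be left alone.
- wash_bottle: Loose white bottle, 60 mm wide, 160 mm tall; origin under its centre. To be left alone.

How it is judged:
By the outcome, as a careful person would: the job done as asked, in the order asked, and still so for the second after the job is handed in, with the robot touching nothing.
It also fails if it takes over 51 s, if anything falls off the work surface, if the arm or the gripper's body presses on something with over 40 N, if the wrist force passes 120 N, or if a joint passes its speed limit or range.

## Working session

There is one attempt and no reset: what is moved stays moved. The work goes in short steps, Python scripts to look and compute and a tool call to move; the robot and the scene stay as the last step left them, time stands still between calls to the robot, and variables do not carry over. Pictures are saved under pics/ and viewed, at most 10 in all, crops included, and the job is handed in when it is done.

Besides the shell and the picture viewer there is one more tool, called after "Call:" in YAML: its name, and indented under it one key for each argument. servo_tool: Moves the arm, as the interface text tells. Its arguments: {"type":"object","properties":{"rows":{"type":"array","items":{"type":"array","items":{"type":"array","items":{"type":"number"}}}},"squeeze":{"type":"number"}},"required":["rows"]}

```bash
mkdir -p pics; python3 - <<'E'
from station import manip
import cv2
s=manip.sense(); print(s)
for n in("side","top"):
    i=manip.camera_info(n); print(n,i)
    cv2.imwrite(f"pics/{n}0.png",manip.snapshot(n))
E
```

```text
{'t': 0.0, 'q': array([-1.28748746e+00,  5.28447883e-01,  1.43390215e+00,  1.13795689e-05,
        1.18139463e+00, -1.78528207e-01]), 'qd': array([ 0.00069587,  0.00109483,  0.00028914,  0.002166  , -0.00074229,
       -0.00069199]), 'tau': array([-1.86655205e-03, -4.42355418e+01, -1.78029746e+01, -3.76410862e-04,
        8.36359133e-03,  8.39767722e-06]), 'tcp_pos': array([ 0.27831802, -0.55885895,  0.24934486]), 'tool_rot': array([ 9.73456510e-01,  2.28869537e-01, -5.10921921e-05, -1.07480413e-03]), 'force': array([-0.08926716, -0.32944689, -0.38772354]), 'ft_torque': array([-0.00319888, -0.01481817,  0.00747473]), 'gripper_force': 0.0, 'finger_gap': 1.0037119527662632}
side {'K': array([[509.40867809,   0.        , 319.55280609],
       [  0.        , 509.40867809, 191.79894859],
       [  0.        ,   0.        ,   1.        ]]), 'camera_from_world': array([[-0.94865728, -0.31614375, -0.01012395,  0.54421883],
       [-0.15923356,  0.50498035, -0.84831569,  0.18508319],
       [ 0.2733021 , -0.80314879, -0.52939398,  1.1892322 ],
       [ 0.        ,  0.        ,  0.        ,  1.        ]])}
top {'K': array([[421.27204296,   0.        , 319.25712143],
       [  0.        , 421.27204296, 192.2599967 ],
       [  0.        ,   0.        ,   1.        ]]), 'camera_from_world': array([[-0.02080309, -0.99971732,  0.01151141, -0.01193459],
       [-0.99344812,  0.01937574, -0.11262952,  0.58198814],
       [ 0.11237464, -0.01377903, -0.99357037,  1.09190465],
       [ 0.        ,  0.        ,  0.        ,  1.        ]])}
```

View pics/side0.png

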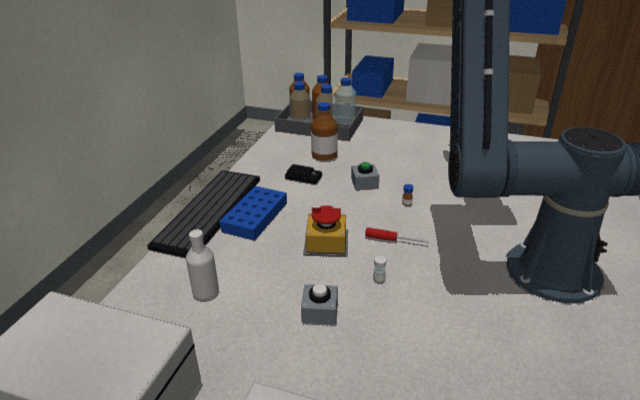

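View pics/top0.png

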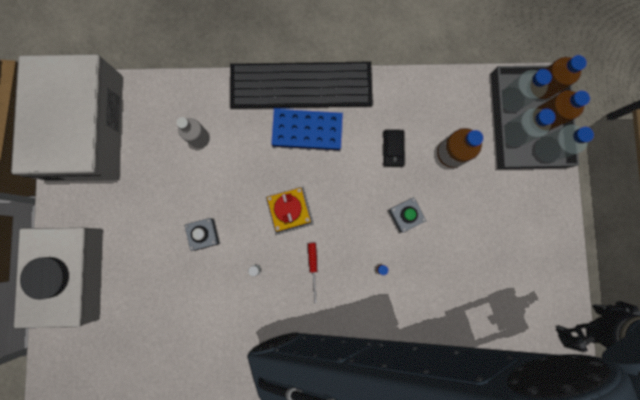

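The side view shows the stop button at about (326,213), green at (366,167) and white at (320,290). In the top view red is at about (288,207), green at (409,214) and white at (199,234), with the fins running roughly up and down in the image.

```bash
cat > h.py <<'E'
import numpy as np, cv2
from station import manip
def tri(obs):  # [(info,(u,v))]
    P=[i["K"]@i["camera_from_world"][:3] for i,_ in obs]
    X=cv2.triangulatePoints(P[0],P[1],np.array(obs[0][1],float),np.array(obs[1][1],float)).ravel()
    return X[:3]/X[3]
def atz(i,uv,z):
    T=i["camera_from_world"];R=T[:3,:3];c=-R.T@T[:3,3]
    d=R.T@np.linalg.solve(i["K"],[*uv,1]); return c+d*(z-c[2])/d[2]
E
python3 - <<'E'
from h import *
S=manip.camera_info("side");T=manip.camera_info("top")
for n,a,b in(("red",(326,215),(288,207.5)),("green",(366,167),(409,214)),("white",(320,290),(199,234))): print(n,tri([(S,a),(T,b)]))
print("red@93",atz(T,(288,207.5),.093),"g",atz(T,(409,214),.067))
im=cv2.imread("pics/top0.png");c=im[170:250,250:330];c=cv2.resize(c,None,fx=7,fy=7,interpolation=cv2.INTER_CUBIC)
im=cv2.imread("pics/side0.png");d=im[190:260,290:365];d=cv2.resize(d,(240*1,224))
cv2.imwrite("pics/c1.png",c)
E
```

```text
red [0.53774748 0.05688791 0.08427824]
green [ 0.51535184 -0.25662338  0.0552489 ]
white [0.4764173  0.28769292 0.05991501]
red@93 [0.53781666 0.05655023 0.093     ] g [ 0.51682534 -0.25352851  0.067     ]
```

View pics/c1.png

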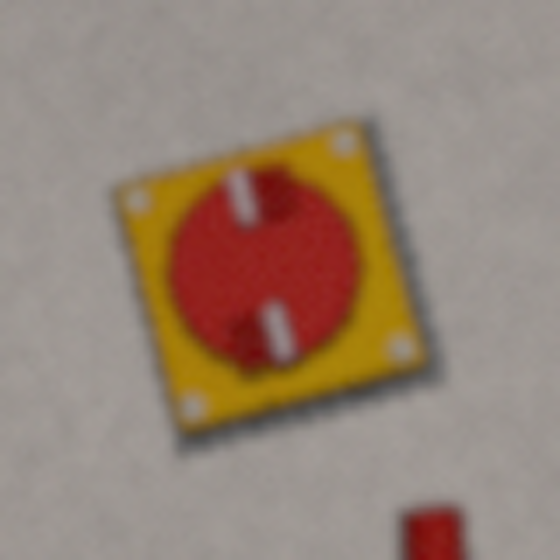

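The fins point at roughly +16° from world x. The vertical faces are on the fin_a left side and the fin_b right side. I'll straddle the button axis with half-open fingers, press beside the fins, then turn the tool about its own axis. First I travel above it.

Call:
servo_tool:
  rows:
    - [[0,0,0,0.031,-0.027,0,-0.16],[0,0,0,0.031,-0.027,0,-0.16],[0,0,0,0.031,-0.027,0,-0.16],[0,0,0,0.031,-0.027,0,-0.16],[0,0,0,0.031,-0.027,0,-0.16],[0,0,0,0.031,-0.027,0,-0.16],[0,0,0,0.031,-0.027,0,-0.16],[0,0,0,0.031,-0.027,0,-0.16]]

```text
t: 0.77
tcp_pos: [0.4044, -0.2536, 0.2501]
tool_rot: [0.974, 0.229, -0.0, -0.0]
force: [0.2, -0.0, 0.6]
finger_gap: 0.422
gripper_force: 0.0
```

Call:
servo_tool:
  rows:
    - [[0,0,0,0.031,-0.027,0,-0.16],[0,0,0,0.031,-0.027,0,-0.16],[0,0,0,0.031,-0.027,0,-0.16],[0,0,0,0.031,-0.027,0,-0.16],[0,0,0,0.031,-0.027,0,-0.16],[0,0,0,0.031,-0.027,0,-0.16],[0,0,0,0.031,-0.027,0,-0.16],[0,0,0,0.031,-0.027,0,-0.16]]

```text
t: 1.43
tcp_pos: [0.5301, 0.0504, 0.2501]
tool_rot: [0.973, 0.229, -0.0, -0.0]
force: [0.1, -0.7, -0.3]
finger_gap: 0.417
gripper_force: 0.0
```

Call:
servo_tool:
  rows:
    - [[0,0,-7,0,0,0,-0.16],[0,0,-7,0,0,0,-0.16],[0,0,-7,0,0,0,-0.16],[0,0,-7,0,0,0,-0.16],[0,0,-7,0,0,0,-0.16],[0,0,-7,0,0,0,-0.16],[0,0,-7,0,0,0,-0.16],[0,0,-7,0,0,0,-0.16]]

```text
t: 2.1
tcp_pos: [0.5297, 0.0483, 0.2499]
tool_rot: [0.75, 0.661, -0.0, -0.0]
force: [0.6, 0.2, -0.1]
finger_gap: 0.421
gripper_force: 0.0
```

Call:
servo_tool:
  rows:
    - [[0,0,-7,0,0,0,-0.16],[0,0,-7,0,0,0,-0.16],[0,0,-7,0,0,0,-0.16],[0,0,-7,0,0,0,-0.16],[0,0,-7,0,0,0,-0.16],[0,0,-7,0,0,0,-0.16],[0,0,-7,0,0,0,-0.16],[0,0,-7,0,0,0,-0.16]]

```text
t: 2.77
tcp_pos: [0.5297, 0.0483, 0.2499]
tool_rot: [0.352, 0.936, -0.0, -0.0]
force: [-1.0, -0.4, -1.2]
finger_gap: 0.418
gripper_force: 0.0
```

Call:
servo_tool:
  rows:
    - [[0,0,-7,0,0,0,-0.16],[0,0,-7,0,0,0,-0.16],[0,0,-7,0,0,0,-0.16],[0,0,-7,0,0,0,-0.16],[0,0,-4,0,0,0,-0.16],[0,0,0,0,0,0,-0.16],[0,0,0,0,0,0,-0.16]]

```text
t: 3.35
tcp_pos: [0.5298, 0.0483, 0.25]
tool_rot: [0.084, 0.996, 0.0, -0.0]
force: [-0.3, -0.4, 0.6]
finger_gap: 0.417
gripper_force: 0.0
```

```bash
python3 - <<'E'
from h import *
import pickle
s=manip.sense();i=manip.camera_info("wrist");cv2.imwrite("pics/w1.png",manip.snapshot("wrist"))
pickle.dump((s,i),open("w1.pkl","wb"));print(s["tcp_pos"],s["tool_rot"],s["q"],s["finger_gap"],s["force"]); print(i["K"][0,0],np.linalg.inv(i["camera_from_world"])[:3].round(3))
E
```

```text
[0.52979834 0.04829581 0.25003851] [ 8.41026324e-02  9.96457031e-01  1.43754867e-05 -3.65202923e-04] [-1.19286943e-01  4.03359775e-01  1.66518998e+00  3.54077565e-06
  1.07377387e+00 -1.52168076e+00] 0.41685852192076717 [-0.30544239 -0.3632067   0.58151001]
312.8347818102303 [[ 0.167  0.943  0.288  0.457]
 [ 0.986 -0.16  -0.048  0.061]
 [ 0.001  0.292 -0.957  0.373]]
```

View pics/w1.png

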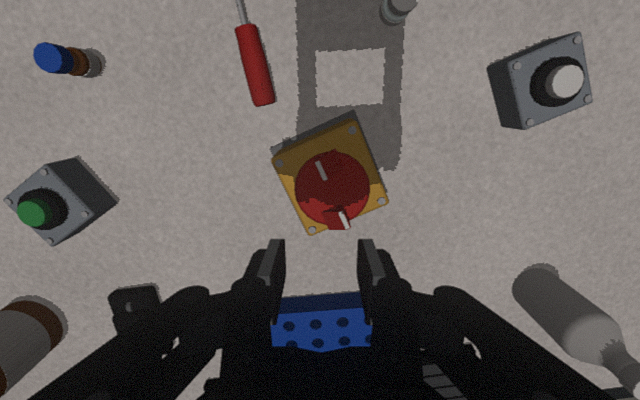

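The wrist view shows the red disc at about (332,187), its fin lines at (321,170) and (344,220), green at (33,213) and white at (567,82).

```bash
cat > m.py <<'E'
from h import *
import pickle
s,i=pickle.load(open("w1.pkl","rb"));T=manip.camera_info("top")
im=cv2.imread("pics/w1.png");b,g,r=[im[...,k].astype(int) for k in range(3)]
def white(u0,u1,v0,v1):
    m=np.zeros(b.shape,bool);m[v0:v1,u0:u1]=(np.minimum(g,b)>95)[v0:v1,u0:u1];v,u=np.nonzero(m);return u.mean(),v.mean(),len(u)
m=((r>70)&(r>2*g)&(r>2*b));m[:145]=0;m[:,:280]=0
v,u=np.nonzero(m.astype(bool));print("red bbox",u.min(),u.max(),v.min(),v.max())
mg=((g>60)&(g>1.4*r)&(g>1.4*b));v,u=np.nonzero(mg);gc=(u.mean(),v.mean());print("green",gc,len(u))
wa=white(312,332,155,185);wb=white(333,354,205,235);print(wa,wb)
# wrist: low row(344,220)=+x fin(far)
t0=cv2.imread("pics/top0.png").astype(int);p=[(250+243/7,170+197/7),(250+282/7,170+333/7)]
p=[(x-.43,y-.43) for x,y in p]
for n,a,c in(("fin_a",wb[:2],p[0]),("fin_b",wa[:2],p[1])):
    print(n,"tri",tri([(i,a),(T,c)]),"wrist@.109",atz(i,a,.109),"top@.109",atz(T,c,.109))
A,B=atz(i,wb[:2],.109),atz(i,wa[:2],.109);print("centre",(A+B)/2,"beta",np.degrees(np.arctan2(*(A-B)[1::-1])),np.linalg.norm(A-B))
G=tri([(i,gc),(T,(409,214))]);print("green",G,atz(i,gc,.066))
E
python3 m.py
```

```text
red bbox 295 369 154 229
green (np.float64(30.67765567765568), np.float64(213.32600732600733)) 546
(np.float64(324.5), np.float64(178.0), 2) (np.float64(344.8528138528139), np.float64(226.36796536796535), 231)
fin_a tri [0.55893216 0.06348919 0.13138093] wrist@.109 [0.56862332 0.06480124 0.109     ] top@.109 [0.56110095 0.06448271 0.109     ]
fin_b tri [0.51176332 0.0514057  0.14022052] wrist@.109 [0.52096792 0.05394895 0.109     ] top@.109 [0.51260901 0.05128956 0.109     ]
centre [0.54479562 0.0593751  0.109     ] beta 12.82886433765858 0.048875454595847564
green [ 0.51691927 -0.25325142  0.06811796] [ 0.51761889 -0.255465    0.066     ]
```

```bash
cat >> m.py <<'E'
print("---")
sat=im.max(2).astype(int)-im.min(2)
m2=(sat<50)&(g>75)
def cc(u0,u1,v0,v1):
    v,u=np.nonzero(m2[v0:v1,u0:u1]);pts=np.c_[u+u0,v+v0].astype(np.float32);return cv2.minAreaRect(pts)[0],len(u)
wa,na=cc(313,330,158,184);wb,nb=cc(335,352,208,230);print(wa,na,wb,nb)
A,B=atz(i,wb,.109),atz(i,wa,.109);print(A,B,"centre",(A+B)/2,"beta",np.degrees(np.arctan2(*(A-B)[1::-1])),np.linalg.norm(A-B))
print(tri([(i,wb),(T,p[0])]),tri([(i,wa),(T,p[1])]))
c=cv2.resize(im[140:245,265:395],None,fx=6,fy=6,interpolation=cv2.INTER_CUBIC);cv2.imwrite("pics/c2.png",c[:600,:780])
E
python3 m.py|sed -n '/---/,$p'
```

```text
---
(320.78533935546875, 170.36831665039062) 81 (345.8247375488281, 219.8556671142578) 119
[0.56249846 0.06658362 0.109     ] [0.51377735 0.05190102 0.109     ] centre [0.5381379  0.05924232 0.109     ] beta 16.770711403798376 0.050885414353933574
[0.56091524 0.06506281 0.11224327] [0.5126039 0.0514187 0.1127302]
```

View pics/c2.png

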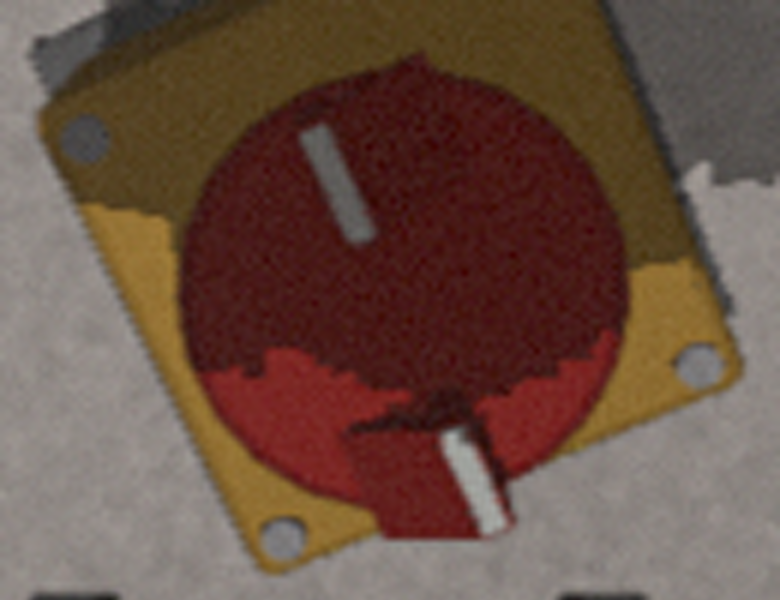

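The button centre is about (0.538, 0.0585), with the fin axis at about 16°. I'll correct the position and descend.

Call:
servo_tool:
  rows:
    - [[0,0,0,-0.006,0.011,0.025,-0.16],[0,0,0,0,0,0.03,-0.16],[0,0,0,0,0,0.03,-0.16],[0,0,0,0,0,0.03,-0.16],[0,0,0,0,0,0.01,-0.16],[0,0,0,0,0,0,-0.16],[0,0,0,0,0,0,-0.16]]

```text
t: 3.98
tcp_pos: [0.5381, 0.0581, 0.1255]
tool_rot: [0.083, 0.997, 0.0, -0.0]
force: [-0.2, 0.4, 0.7]
finger_gap: 0.424
gripper_force: 0.0
```

Call:
servo_tool:
  rows:
    - [[0,0,0,0,0,0.003,-0.16],[0,0,0,0,0,0.003,-0.16],[0,0,0,0,0,0.003,-0.16],[0,0,0,0,0,0.003,-0.16],[0,0,0,0,0,0,-0.16],[0,0,0,0,0,0,-0.16]]

```text
t: 4.48
tcp_pos: [0.5378, 0.0581, 0.1134]
tool_rot: [0.083, 0.997, -0.0, 0.0]
force: [-0.0, -0.5, 0.0]
finger_gap: 0.419
gripper_force: 0.0
```

Call:
servo_tool:
  rows:
    - [[0,0,0,0,0,0.003,-0.16],[0,0,0,0,0,0.003,-0.16],[0,0,0,0,0,0.003,-0.16],[0,0,0,0,0,0,-0.16],[0,0,0,0,0,0,-0.16]]

```text
t: 4.9
tcp_pos: [0.5383, 0.0581, 0.1044]
tool_rot: [0.083, 0.997, -0.0, 0.0]
force: [0.1, -0.5, 3.7]
finger_gap: 0.422
gripper_force: 1.9
```

Call:
servo_tool:
  rows:
    - [[0,0,0,0,0,0.003,-0.16],[0,0,0,0,0,0.002,-0.16],[0,0,0,0,0,0,-0.16],[0,0,0,0,0,0,-0.16]]

```text
t: 5.23
tcp_pos: [0.5382, 0.0581, 0.0994]
tool_rot: [0.083, 0.997, 0.0, 0.0]
force: [1.0, 0.2, 4.7]
finger_gap: 0.42
gripper_force: 2.1
```

Call:
servo_tool:
  rows:
    - [[0,0,0,0,0,0.002,-0.16],[0,0,0,0,0,0.002,-0.16],[0,0,0,0,0,0,-0.16],[0,0,0,0,0,0,-0.16]]

```text
t: 5.57
tcp_pos: [0.5383, 0.0581, 0.096]
tool_rot: [0.083, 0.997, -0.0, 0.001]
force: [0.5, -0.5, 8.5]
finger_gap: 0.419
gripper_force: 4.5
```

Call:
servo_tool:
  rows:
    - [[0,0,0,0,0,0.001,-0.16],[0,0,0,0,0,0,-0.16],[0,0,0,0,0,0,-0.16]]

```text
t: 5.82
tcp_pos: [0.5383, 0.058, 0.0959]
tool_rot: [0.083, 0.997, -0.0, 0.001]
force: [-2.0, -0.5, 15.5]
finger_gap: 0.422
gripper_force: 7.7
```

Stalled with the force rising, so it's at the bottom stop. Now I'll lift to 8 mm above the latched face and check the latch by force.

Call:
servo_tool:
  rows:
    - [[0,0,0,0,0,-0.005,-0.16],[0,0,0,0,0,-0.005,-0.16],[0,0,0,0,0,-0.004,-0.16],[0,0,0,0,0,0,-0.16],[0,0,0,0,0,0,-0.16]]

```text
t: 6.23
tcp_pos: [0.5371, 0.0582, 0.1079]
tool_rot: [0.083, 0.997, 0.0, -0.001]
force: [0.1, -0.3, -0.2]
finger_gap: 0.418
gripper_force: 0.0
```

```bash
python3 - <<'E'
from h import *
a=manip.snapshot("side");b=manip.snapshot("top")
f=lambda x:cv2.resize(x,(390,300),interpolation=cv2.INTER_CUBIC)
cv2.imwrite("pics/s2.png",np.hstack([f(a[185:260,280:377]),f(b[170:245,240:337])]))
print(manip.sense()["force"])
E
```

```text
[-1.00146987  0.11958856  0.11290886]
```

View pics/s2.png

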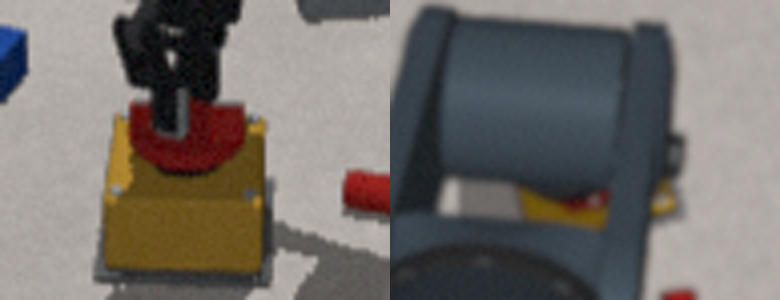

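No force on the fingertips at 3 mm below the out height, and the picture shows the button low, so it's latched. Twisting clockwise (tool +z).

Call:
servo_tool:
  rows:
    - [[0,0,6,0,0,0,-0.16],[0,0,6,0,0,0,-0.16],[0,0,6,0,0,0,-0.16],[0,0,6,0,0,0,-0.16],[0,0,6,0,0,0,-0.16],[0,0,6,0,0,0,-0.16],[0,0,0,0,0,0,-0.16]]

```text
t: 6.92
tcp_pos: [0.5376, 0.0579, 0.1078]
tool_rot: [0.388, 0.922, -0.0, -0.0]
force: [0.9, 0.6, -0.1]
finger_gap: 0.42
gripper_force: 0.0
```

Call:
servo_tool:
  rows:
    - [[0,0,6,0,0,0,-0.16],[0,0,6,0,0,0,-0.16],[0,0,6,0,0,0,-0.16],[0,0,6,0,0,0,-0.16],[0,0,4,0,0,0,-0.16],[0,0,0,0,0,0,-0.16]]

```text
t: 7.42
tcp_pos: [0.5376, 0.058, 0.108]
tool_rot: [0.598, 0.801, -0.0, -0.0]
force: [0.3, -0.9, -0.6]
finger_gap: 0.422
gripper_force: 0.5
```

Call:
servo_tool:
  rows:
    - [[0,0,5,0,0,0,-0.16],[0,0,5,0,0,0,-0.16],[0,0,4,0,0,0,-0.16],[0,0,0,0,0,0,-0.16],[0,0,0,0,0,0,-0.16]]

```text
t: 7.83
tcp_pos: [0.5375, 0.0581, 0.1084]
tool_rot: [0.69, 0.724, -0.0, -0.0]
force: [-1.1, -1.3, 2.6]
finger_gap: 0.42
gripper_force: 1.9
```

```bash
python3 - <<'E'
from h import *
a=manip.snapshot("side");s=manip.sense()
cv2.imwrite("pics/s3.png",cv2.resize(a[185:260,280:377],(585,450),interpolation=cv2.INTER_CUBIC))
print(s["force"],s["ft_torque"],s["tcp_pos"])
E
```

```text
[-0.84389986 -0.67943097  3.30539582] [-0.13671139  0.19293117 -0.00712277] [0.53750201 0.05811785 0.10837141]
```

View pics/s3.png

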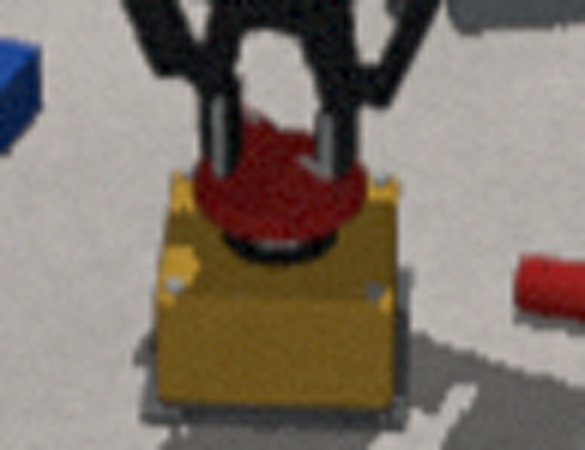

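The button has risen and rests on the tips (about 3 N up), so the latch has let go. Lifting clear.

Call:
servo_tool:
  rows:
    - [[0,0,0,0,0,-0.004,-0.16],[0,0,0,0,0,-0.015,-0.16],[0,0,0,0,0,-0.03,-0.16],[0,0,0,0,0,-0.03,-0.16],[0,0,0,0,0,-0.03,-0.16],[0,0,0,0,0,0,-1]]

```text
t: 8.38
tcp_pos: [0.5414, 0.0581, 0.2229]
tool_rot: [0.691, 0.723, 0.004, 0.005]
force: [1.0, -0.6, 0.0]
finger_gap: 0.296
gripper_force: 0.0
```

Call:
servo_tool:
  rows:
    - [[0,0,0,-0.035,-0.004,0,-1],[0,0,0,-0.035,-0.004,0,-1],[0,0,0,-0.035,-0.004,0,-1],[0,0,0,-0.035,-0.004,0,-1],[0,0,0,-0.035,-0.004,0,-1],[0,0,0,-0.035,-0.004,0,-1],[0,0,0,0,0,0,-1],[0,0,0,0,0,0,-1]]

```text
t: 9.05
tcp_pos: [0.5225, -0.1544, 0.2167]
tool_rot: [0.693, 0.721, 0.0, -0.0]
force: [-0.1, 1.0, -0.3]
finger_gap: -0.0
gripper_force: 0.0
```

```bash
python3 - <<'E'
from h import *
s=manip.sense();i=manip.camera_info("wrist");w=manip.snapshot("wrist");a=manip.snapshot("side")
cv2.imwrite("pics/s4.png",np.hstack([cv2.resize(a[140:260,280:410],(325,300),interpolation=cv2.INTER_CUBIC),cv2.resize(w,(475,300))]))
b,g,r=[w[...,k].astype(int) for k in range(3)]
m=((g>50)&(g>1.4*r)&(g>1.4*b));v,u=np.nonzero(m);gc=(u.mean(),v.mean())
G=atz(i,gc,.066);R=cv2.Rodrigues;from scipy.spatial.transform import Rotation as Q
print(gc,len(u),G,s["tcp_pos"],Q.from_quat(s["tool_rot"]).inv().apply(G-s["tcp_pos"]),s["finger_gap"])
E
```

```text
(np.float64(nan), np.float64(nan)) 0 [nan nan nan] [ 0.52254998 -0.15442656  0.21671376] [nan nan nan] -0.00011898801997536103<stdin>:5: RuntimeWarning: Mean of empty slice.
  ret = ret.dtype.type(ret / rcount)
```

View pics/s4.png

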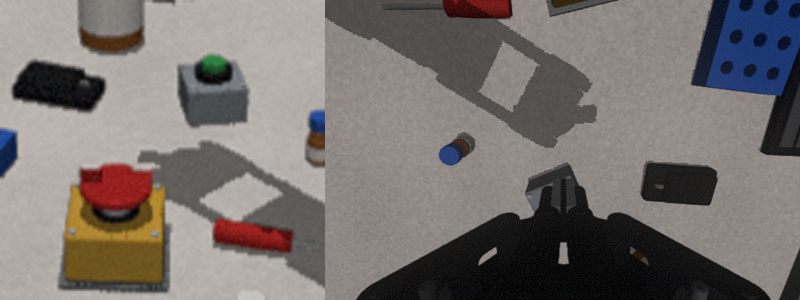

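The mushroom button is fully out with its fins back at rest. The green button is hidden under the fingers in the wrist view, so I'll use the earlier fix (0.517, -0.254).

Call:
servo_tool:
  rows:
    - [[0,0,0,-0.033,-0.003,0,-1],[0,0,0,-0.033,-0.003,0,-1],[0,0,0,-0.033,-0.003,0,-1],[0,0,0,0,0,0.03,-1],[0,0,0,0,0,0.03,-1],[0,0,0,0,0,0.03,-1],[0,0,0,0,0,0.02,-1],[0,0,0,0,0,0,-1]]

```text
t: 9.82
tcp_pos: [0.5157, -0.2482, 0.103]
tool_rot: [0.691, 0.723, -0.0, -0.005]
force: [0.8, 0.2, 0.6]
finger_gap: -0.002
gripper_force: 0.0
```

Call:
servo_tool:
  rows:
    - [[0,0,0,0,0,0.005,-1],[0,0,0,0,0,0.005,-1],[0,0,0,0,0,0.003,-1],[0,0,0,0,0,0,-1],[0,0,0,0,0,0,-1]]

```text
t: 10.23
tcp_pos: [0.5186, -0.2522, 0.0952]
tool_rot: [0.692, 0.722, 0.0, 0.001]
force: [-0.3, -0.4, -0.9]
finger_gap: 0.001
gripper_force: 0.0
```

Call:
servo_tool:
  rows:
    - [[0,0,0,-0.001,-0.001,0.004,-1],[0,0,0,0,0,0.004,-1],[0,0,0,0,0,0.003,-1],[0,0,0,0,0,0,-1],[0,0,0,0,0,0,-1]]

```text
t: 10.65
tcp_pos: [0.5173, -0.2534, 0.0834]
tool_rot: [0.692, 0.722, -0.0, 0.0]
force: [0.5, 0.4, 2.9]
finger_gap: 0.003
gripper_force: 1.1
```

Call:
servo_tool:
  rows:
    - [[0,0,0,0,0,0.002,-1],[0,0,0,0,0,0.002,-1],[0,0,0,0,0,0,-1],[0,0,0,0,0,0,-1]]

```text
t: 10.98
tcp_pos: [0.5174, -0.2534, 0.0801]
tool_rot: [0.692, 0.722, -0.0, 0.001]
force: [-0.1, -0.8, 6.6]
finger_gap: 0.004
gripper_force: 3.4
```

Call:
servo_tool:
  rows:
    - [[0,0,0,0,0,0.001,-1],[0,0,0,0,0,0.001,-1],[0,0,0,0,0,0,-1],[0,0,0,0,0,0,-1]]

```text
t: 11.32
tcp_pos: [0.5174, -0.2534, 0.0798]
tool_rot: [0.692, 0.722, -0.0, 0.001]
force: [-2.3, 1.7, 17.9]
finger_gap: 0.002
gripper_force: 9.0
```

Green is at its stop (18 N, stalled). Backing off.

Call:
servo_tool:
  rows:
    - [[0,0,0,0,0,-0.005,-1],[0,0,0,0,0,-0.01,-1],[0,0,0,0,0,-0.03,-1],[0,0,0,0,0,-0.03,-1],[0,0,0,0,0,-0.03,-1],[0,0,0,0,0,-0.02,-1],[0,0,0,0,0,0,-1],[0,0,0,0,0,0,-1]]

```text
t: 11.98
tcp_pos: [0.5174, -0.2531, 0.2034]
tool_rot: [0.692, 0.722, 0.0, 0.001]
force: [-0.7, 0.1, 0.1]
finger_gap: -0.0
gripper_force: 0.0
```

```bash
python3 - <<'E'
from h import *
cv2.imwrite("pics/s5.png",cv2.resize(manip.snapshot("side")[80:330,170:450],(660,590),interpolation=cv2.INTER_CUBIC));print(manip.sense()["tcp_pos"])
E
```

```text
[ 0.51660498 -0.25255987  0.20203288]
```

View pics/s5.png

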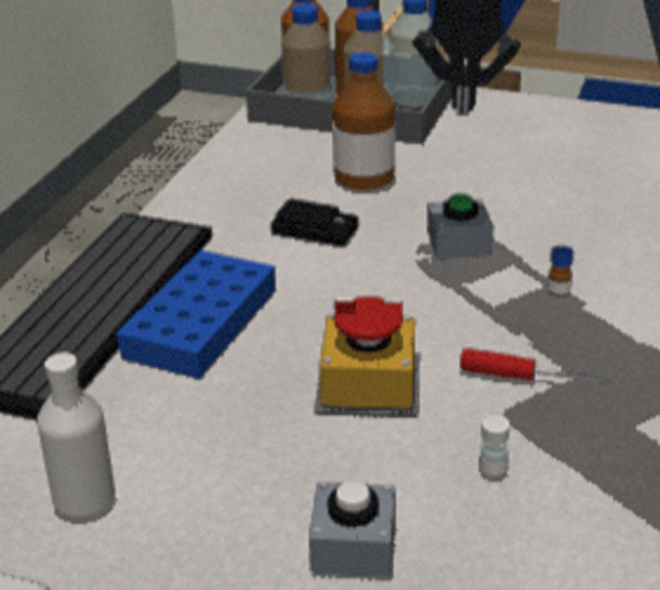

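The red button at (369,315) and the green one at (460,205) are both out, everything else is standing where it was, and the arm is clear.

```bash
python3 -c "
from station import manip
print(manip.sign_off())"
```

```text
the job is handed in; nothing more can be done
None
```

The stop check is done and handed in at about 12 s: the red button was latched, then twisted until it sprang fully back out; green was pressed to its stop and lifted off, and the last picture shows it back out, with white and everything else untouched.

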